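# Collapse the telescopic stand for storage

### The job

Pack the telescopic stand down for storage, innermost tube first: with the red locking clip still in place, press the blue cap until the inner tube is fully home in the middle tube. Then pull the clip out sideways and lay it flat in the white tray, and finally press the cap down again until the middle tube too is fully home. Leave the small glassware and bottles where they stand.

Things in the scene. Friction and masses are not known exactly. Their poses are not given: they have to be found in the camera images.
- stand: Telescopic stand, fixed to the bench: round grey foot (diameter 130 mm) and upright outer tube with a black collar (diameter 64 mm) whose upper face is 90 mm above the bench. Origin: centre of the foot's underside, on the tubes' vertical axis; z up. Fully extended the stand is 204 mm high, fully collapsed 114 mm. It cannot be shifted.
- stand_inner (a joint): How far the inner tube (diameter 16 mm, with the blue cap) has slid down into the middle tube, m: 0 fully extended, 0.045 fully home (hard stop: cap on the middle tube's black collar). Slides stiffly (about 8 N) and stays where left. Starts between 0 and 0.02.
- stand_middle (a joint): How far the middle tube (steel, diameter 24 mm, with a black collar 48 mm in diameter and 12 mm thick on its top end) has slid down into the outer tube, m: 0 fully extended, 0.045 fully home (hard stop). Slides more easily (about 5 N) than the inner tube and stays where left; the clip, while in place, stops it after about 3 mm.
- cap_top (a point): Centre of the upper face of the blue cap (a flat disc, diameter 48 mm, 12 mm thick) on top of the inner tube. Its height above the bench is 0.204 m minus both joint values.
- clip_tab (a point): Middle of the tab by which the red locking clip is gripped (axes: clip's own, z up): an upright plate 8 mm thick (y), 36 mm high (18 mm above and below here), 58 mm long (x), with a bead 11 mm thick 29 mm out along -x. The tube's axis is 50 mm away along +x, the clip's underside 24 mm below. The clip comes out along -x, straight away from the tube; some 45 mm clears the collar and cap.
- clip_bore (a point): Centre of the red clip's U channel, 21 mm above its underside; on the stand's axis while in place. The clip is a loose plastic U, 42 mm high, 40 mm wide, about 40 g, straddling the middle tube: it stands on the outer tube's collar, 1 to 3 mm below the middle tube's collar. Axes as clip_tab; the U is open to +x, the tab points to -x.
- tray_in (a point): Centre of the inner floor of the white tray (175 x 135 mm outside, long side along its x; walls 4 mm thick, rim 22 mm above the bench, floor about 4 mm above it), fixed to the bench.
- dropper: Bystander: small white-capped dropper bottle, diameter 34 mm, 62 mm high, loose. Origin: centre of its underside.
- beaker: Bystander: small beaker, diameter 46 mm, 58 mm high, loose. Origin: centre of its underside.
- bottle: Bystander: white-capped bottle, diameter 60 mm, 94 mm high, loose. Origin: centre of its underside.
Mind the look-alikes: they are no part of the job. Of the things that look like the part that bears clip_tab, the largest one is meant.

How it is judged:
On the way, in this order (a step that is already met when the one before it is completed fails the run):
1. the inner tube is fully home in the middle tube while the clip is still in place (value of joint stand_inner above 0.042 m and value of joint stand_middle below 0.01 m and horizontal distance between clip_bore and stand below 0.03 m), for 0.2 s.
2. the clip lies flat in the tray with the middle tube still up (x of clip_tab in the frame of tray_in between -0.083 and 0.083 m and y of clip_tab in the frame of tray_in between -0.063 and 0.063 m and z of each of clip_tab, clip_bore in the frame of tray_in below 0.035 m and x of clip_bore in the frame of tray_in between -0.083 and 0.083 m and y of clip_bore in the frame of tray_in between -0.063 and 0.063 m and linear speed of clip below 0.03 m/s and value of joint stand_middle below 0.035 m), for 0.2 s.
3. the middle tube is fully home too (value of joint each of stand_inner, stand_middle above 0.042 m), for 0.2 s.
At the end, for the whole second after the job is handed in: Inner and middle tube both within 3 mm of fully home (stand 114 mm high, at most 6 mm more), and the red clip lying flat and at rest inside the white tray (all of step 3 and x of clip_tab in the frame of tray_in between -0.083 and 0.083 m and y of clip_tab in the frame of tray_in between -0.063 and 0.063 m and z of each of clip_tab, clip_bore in the frame of tray_in below 0.035 m and x of clip_bore in the frame of tray_in between -0.083 and 0.083 m and y of clip_bore in the frame of tray_in between -0.063 and 0.063 m and linear speed of clip below 0.02 m/s); the robot touches nothing.
It fails at once if the middle tube slides down before the inner tube is home (value of joint stand_middle above 0.012 m and value of joint stand_inner below 0.042 m).
It fails at once if the dropper is shifted by more than 30 mm or knocked over (distance of dropper from where it was at the start of the episode above 0.03 m or angle between dropper's own z axis and vertical above 0.5 rad).
It fails at once if the beaker is shifted by more than 30 mm or knocked over (distance of beaker from where it was at the start of the episode above 0.03 m or angle between beaker's own z axis and vertical above 0.5 rad).
It fails at once if the bottle is shifted by more than 30 mm or knocked over (distance of bottle from where it was at the start of the episode above 0.03 m or angle between bottle's own z axis and vertical above 0.5 rad).
It also fails if it takes over 61 s, if anything falls off the work surface, if the arm or the gripper's body presses on something with over 40 N, if the wrist force passes 120 N, or if a joint passes its speed limit or range.

### The arm

A 7-joint arm with a two-finger parallel gripper is mounted at the origin on a cart in front of the work surface, level with it; the furniture and walls round the work are solid. World frame = base frame: x ahead of the robot, y to its left, z up, the work surface at z = 0. Lengths are in m, angles in rad, forces in N, time in s.
With the tool pointing down it reaches from about 0.4 to 0.85 m from the base axis. Payload 10.4 kg.
Tool frame: the origin (TCP) lies at the very end of the fingers, on their centre line; the grasp point (between the pads) lies 19 mm behind it; z points along the fingers, y is the line along which they close (so a half turn about z gives the same grasp; the last joint's range is limited). The gripper opens to 87 mm and grips with 3 to 60 N. Pads are 19 mm wide; open, the fingers measure 117 mm over their backs; the gripper's body (75 mm by 190 mm) begins 51 mm behind the grasp point.
Start: joints at [-1.302, 0.332, -0.065, 1.46, 0.022, 1.35, -0.088], TCP at [0.18, 0.599, 0.223] pointing down, gripper open.
Joint ranges: [-2.6, 2.6], [-0.5, 2.12], [-1.47, 1.34], [0.16, 2.42], [-1.27, 4.41], [0.06, 2.06], [-2.6, 2.6]. Speed limits (rad/s): [2.22, 2.22, 2.79, 2.79, 3.14, 3.14, 3.14].

### API

Orientations are given as a unit quaternion [x, y, z, w].
In Python, from bench import r gives the robot as it stands.
- The arm moves only by the shell command python3 -m crank 'ROWS' [FORCE]. ROWS is JSON, a list that holds one entry, the list of rows, each a list of 5 numbers: the shift along the tool's x, y, z in mm, then the turn about the tool's z in degrees, then the opening, from -1 (shut) to 1 (fully open). A call has 1 to 20 rows; each row is the pose to reach, as a shift and turn from the pose commanded when the call began, along the tool's axes at that moment; what a row does not reach only later rows make up. A row lasts 1/10 s, in which the tool goes at most 50 mm and 8.59 degrees, less where a joint would pass 70% of its speed; a pose out of reach is approached as far as the arm can. A call with a gripper value outside its range is refused whole. The fingers move at their own pace and stop on an object; FORCE is the grip in N (left out, the last holds). Time passes only in rows, so rows that repeat a pose let the fingers close. It gives the time, the measured TCP pose, the force, the opening and the grip force at its end, in the units of the state.
- r.read_state(): the state, without advancing time (a new reading comes with each control period).
- r.camera(name): name is "scene" or "top" or "wrist"; returns a dict with "image" (420x560x3 uint8, red, green, blue), "vfov" (degrees; the focal length in pixels is half the picture's height over the tangent of half this angle, whatever the lens; pixels are square), "cx", "cy" (the principal point, pixels), "k1" (the pictures are not rectified: a ray, as slopes to the right and down, at radius r is drawn at 1 + k1 r^2 times it, then the intrinsics apply), "eye" and "attitude" of the camera in the world. Camera axes: x right, y down, z forward; pixel columns grow to the right and rows downward; lengths in m; the calibration is good to about 2 mm. A picture is of the moment at which its call begins. There is no depth.
- r.close_job(): hands the job in; it is judged then, once.
The state is a dict: "time": time; "joint_positions": joint angles; "joint_vel": joint speeds; "joint_torque": joint torques, N m; "ee_pos": TCP position; "eef_rot": TCP orientation; "ft_force": force on the tool from outside, world axes, zero at the start; "torque": the same for the moment, N m; "width": finger opening in m; "grip_force": force on a finger pad.
Only numpy, scipy, OpenCV 4.12 (cv2) and the standard library are available. Lean on these libraries where they do the work, as an engineer would, in place of code of your own. Each camera call takes 0.05 s, during which the arm holds its last target. There are 200 camera calls.

## Working session

There is one attempt and no reset: what is moved stays moved. The work goes in short steps, Python scripts to look and compute and a shell command to move; the robot and the scene stay as the last step left them, time stands still between calls to the robot, and variables do not carry over. Pictures are saved under pics/ and viewed, at most 10 in all, crops included, and the job is handed in when it is done.

```bash
mkdir -p pics; cat > h.py <<'E'
import numpy as np, cv2
from scipy.spatial.transform import Rotation as R
from bench import r
def cam(n):
    c=r.camera(n); c['f']=210/np.tan(np.radians(c['vfov'])/2)
    a=np.array(c['attitude'],float); c['R']=R.from_quat(a).as_matrix() if a.size==4 else a.reshape(3,3)
    c['K']=np.array([[c['f'],0,c['cx']],[0,c['f'],c['cy']],[0,0,1]]); return c
def ray(c,u,v):
    d=np.array([(u-c['cx'])/c['f'],(v-c['cy'])/c['f']]); s=d.copy()
    for _ in range(20): s=d/(1+c['k1']*(s@s))
    w=c['R']@np.array([s[0],s[1],1]); return np.array(c['eye'],float),w/np.linalg.norm(w)
def onz(c,u,v,z):
    e,w=ray(c,u,v); return e+w*(z-e[2])/w[2]
def tri(c1,p1,c2,p2):
    A=np.zeros((3,3));b=np.zeros(3)
    for c,p in((c1,p1),(c2,p2)):
        e,w=ray(c,*p);M=np.eye(3)-np.outer(w,w);A+=M;b+=M@e
    x=np.linalg.solve(A,b); return x,[np.linalg.norm(np.cross(ray(c,*p)[1],x-ray(c,*p)[0])) for c,p in((c1,p1),(c2,p2))]
def proj(c,X):
    q=c['R'].T@(np.array(X)-c['eye']);s=q[:2]/q[2];s=s*(1+c['k1']*(s@s));return s*c['f']+[c['cx'],c['cy']]
def blobs(im,col,amin=60):
    h=cv2.cvtColor(im,cv2.COLOR_RGB2HSV)
    if col=='red': m=cv2.inRange(h,(0,110,60),(8,255,255))|cv2.inRange(h,(172,110,60),(180,255,255))
    if col=='blue': m=cv2.inRange(h,(100,110,50),(125,255,255))
    if col=='white': m=cv2.inRange(h,(0,0,200),(180,30,255))
    cs,_=cv2.findContours(m,cv2.RETR_EXTERNAL,cv2.CHAIN_APPROX_NONE)
    return sorted([c[:,0] for c in cs if cv2.contourArea(c)>amin],key=lambda c:-cv2.contourArea(c))
E
python3 - <<'E'
from h import *
a=[]
for n in('scene','top'):
    c=cam(n);cv2.imwrite(f'pics/{n}0.png',c['image'][:,:,::-1]);print(n,c['eye'],c['attitude'],c['k1'],c['vfov'])
    for col in('red','blue','white'):
        for b in blobs(c['image'],col)[:5]:print(col,cv2.contourArea(b),b.mean(0).round(),cv2.boundingRect(b))
E
```

```text
scene [-0.13296466 -0.78381248  0.67225725] [ 0.80338141 -0.31199835  0.18456806 -0.4724087 ] -0.13186568233233675 47.12012200942225
red 417.5 [192. 178.] (173, 169, 39, 19)
red 185.0 [250. 218.] (237, 213, 25, 13)
red 169.0 [201. 240.] (190, 232, 23, 18)
blue 18921.0 [339. 179.] (193, 113, 294, 154)
blue 418.0 [152. 165.] (132, 157, 41, 19)
blue 286.0 [ 94. 149.] (71, 141, 47, 16)
white 1975.5 [331. 287.] (292, 263, 79, 51)
top [ 0.42135415 -0.08860586  1.64589239] [-0.69624847  0.71707451 -0.02077693  0.02470898] -0.08850845719987112 44.6358165230347
red 1688.5 [460.  12.] (425, 0, 71, 27)
blue 14283.0 [299.  97.] (229, 43, 141, 107)
blue 12045.0 [142.  97.] (95, 29, 96, 136)
blue 178.0 [168. 205.] (160, 198, 16, 16)
```

View pics/scene0.png

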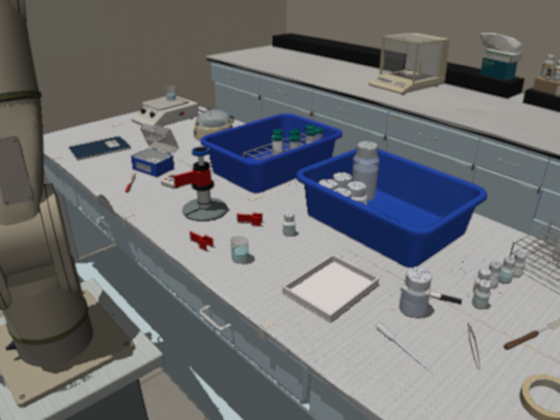

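View pics/top0.png

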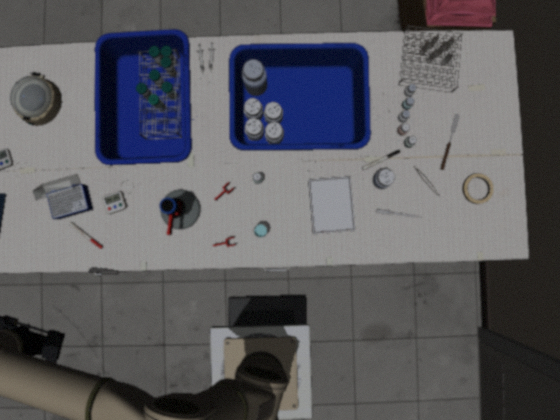

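The scene view shows the stand at about (203,190), with the red clip tab pointing left at (180,180). The two small red forks at (250,218) and (201,240) are look-alikes. The tray is at (331,287). In the top view the foot is at (180,208), the clip tab at (170,228) pointing towards the robot, the tray at (331,205), the beaker at (261,229), the dropper at (258,177) and the bottle at (384,177).

```bash
python3 - <<'E'
from h import *
s=cam('scene');t=cam('top')
cr=lambda c,x,y,w,h,k:cv2.resize(c['image'][y:y+h,x:x+w],None,fx=k,fy=k,interpolation=cv2.INTER_CUBIC)
A=cr(s,160,140,80,80,5);B=cr(t,140,180,80,80,5)
cv2.imwrite('pics/crop1.png',np.hstack([A,B])[:,:,::-1])
h=cv2.cvtColor(s['image'],cv2.COLOR_RGB2HSV);print(h[150:160:2,194:212:3].tolist())
for n,c,p,z in[('foot',t,(180,208),.01),('cap',t,(168,205),.19),('tray',t,(331,205),.02),('dropper',t,(258,177),.06),('beaker',t,(261,229),.05),('bottle',t,(384,177),.09)]:print(n,onz(c,*p,z).round(3))
print('tray corners',[onz(t,*p,.022).round(3).tolist() for p in((309,179),(352,177),(354,230),(312,233))])
print('tray tri',tri(s,(331,287),t,(331,205)))
print(r.read_state()['ee_pos'],R.from_quat(r.read_state()['eef_rot']).as_matrix().round(2).tolist())
E
```

```text
[[[110, 188, 80], [113, 93, 33], [116, 64, 28], [113, 125, 47], [109, 205, 102], [110, 200, 88]], [[108, 228, 112], [109, 209, 116], [108, 216, 111], [109, 213, 103], [108, 231, 84], [112, 190, 71]], [[111, 152, 89], [109, 212, 88], [108, 225, 84], [110, 198, 76], [113, 57, 89], [117, 67, 88]], [[108, 8, 152], [111, 37, 117], [111, 94, 81], [115, 15, 104], [30, 1, 171], [124, 16, 125]], [[20, 4, 183], [20, 5, 158], [45, 6, 92], [30, 4, 118], [23, 6, 185], [126, 10, 123]]]
foot [0.537 0.246 0.01 ]
cap [0.534 0.244 0.19 ]
tray [ 0.532 -0.239  0.02 ]
dropper [ 0.623 -0.011  0.06 ]
beaker [ 0.461 -0.015  0.05 ]
bottle [ 0.608 -0.398  0.09 ]
tray corners [[0.617, -0.171, 0.022], [0.619, -0.309, 0.022], [0.45, -0.309, 0.022], [0.444, -0.175, 0.022]]
tray tri (array([ 0.5324589 , -0.24011568,  0.00472051]), [np.float64(0.00033842566810893097), np.float64(0.0003384256681089313)])
[0.17975646 0.59835004 0.22206672] [[-0.96, 0.29, -0.0], [0.29, 0.96, -0.0], [-0.0, -0.0, -1.0]]
```

View pics/crop1.png

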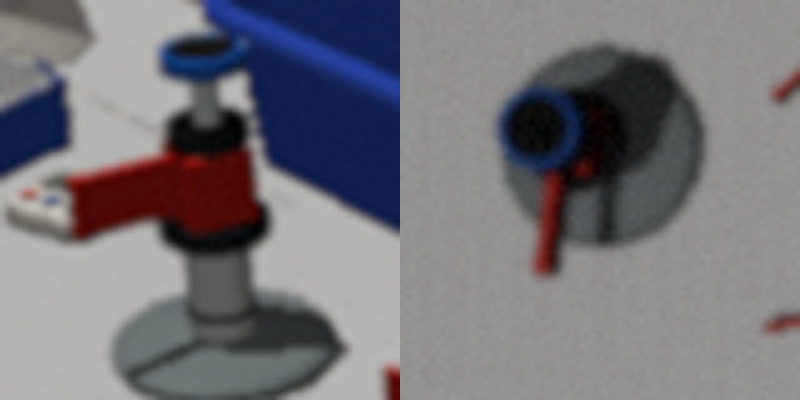

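The crop shows the cap ellipse centre at scene (200.6,149.6) and top (168,205.6). The clip tab tip is at top (168.8,233). In the scene view the tab's tip edge runs from (174.5,176) to (175,187).

```bash
cat >> h.py <<'E'
def delta(tgt,yaw=None):
    """tool-axis shift mm to world target; turn deg so that tool x points along +-yaw(deg)"""
    s=r.read_state();M=R.from_quat(s['eef_rot']).as_matrix();print('shift',(M.T@(np.array(tgt)-s['ee_pos'])*1e3).round(1))
    if yaw is not None:
        w=np.array([np.cos(np.radians(yaw)),np.sin(np.radians(yaw)),0]);v=M.T@w;a=np.degrees(np.arctan2(v[1],v[0]));print('turn',((a+90)%180-90).round(1))
E
python3 - <<'E'
from h import *
s=cam('scene');t=cam('top')
cap,e=tri(s,(200.6,149.6),t,(168,205.6));print('cap',cap.round(4),e)
tip,e=tri(s,(174.8,176),t,(168.8,233));print('tip top',tip.round(4),e)
print(onz(t,168.8,233,.132))
ax=cap[:2];d=ax-tip[:2];print('dist',np.hypot(*d),'yaw',np.degrees(np.arctan2(d[1],d[0])))
b=blobs(t['image'],'red',20)
for c in b: print(cv2.boundingRect(c),cv2.minAreaRect(c))
delta([cap[0],cap[1],cap[2]+.06],0)
E
```

```text
cap [0.5327 0.2438 0.1885] [np.float64(0.0002861894273601917), np.float64(0.000286189427360244)]
tip top [0.4543 0.2565 0.1305] [np.float64(0.0008807552406226118), np.float64(0.0008807552406224522)]
[0.45498004 0.25569056 0.132     ]
dist 0.0794194412039567 yaw -9.250408057486265
(425, 0, 71, 27) ((460.0, 13.0), (26.0, 70.0), 90.0)
(167, 215, 5, 19) ((169.2254180908203, 224.0205078125), (3.168750762939453, 18.288219451904297), 5.194429397583008)
(91, 239, 11, 9) ((96.0, 243.00001525878906), (12.80000114440918, 2.4000000953674316), 36.869895935058594)
shift [-440.  -238.2  -26.1]
turn -16.7
```

```bash
python3 -m crank '[[[-110,-60,-30,0,-1],[-440,-238,-60,-7.5,-1],[-440,-238,-60,-7.5,-1],[-440,-238,-60,-7.5,-1],[-440,-238,-60,-7.5,-1],[-440,-238,-60,-7.5,-1],[-440,-238,-60,-7.5,-1],[-440,-238,-60,-7.5,-1],[-440,-238,-60,-7.5,-1],[-440,-238,-60,-7.5,-1],[-440,-238,-60,-7.5,-1],[-440,-238,-60,-7.5,-1],[-440,-238,-60,-7.5,-1],[-440,-238,-60,-7.5,-1]]]'
python3 - <<'E'
from h import *
c=cam('wrist');cv2.imwrite('pics/w1.png',c['image'][:,:,::-1])
for col in('red','blue'):
    for b in blobs(c['image'],col)[:3]:print(col,cv2.contourArea(b),cv2.minEnclosingCircle(b),cv2.minAreaRect(b))
print(c['eye'],proj(c,[.5327,.2438,.1885]),proj(c,[.4543,.2565,.131]))
delta([.5327,.2438,.1885],-9.25);print(r.read_state()['ft_force'])
E
```

```text
time: 1.7
ee_pos: [0.5316, 0.2458, 0.2824]
eef_rot: [0.079, 0.997, 0.0, -0.0]
ft_force: [-0.9, -0.2, 0.1]
width: 0.0005
grip_force: 0.0
red 760.5 ((282.0, 147.13999938964844), 40.18989562988281) ((282.0, 144.5), (75.0, 42.0), 90.0)
red 370.0 ((155.18089294433594, 102.12075805664062), 28.327695846557617) ((156.23721313476562, 103.77735900878906), (23.665706634521484, 55.789554595947266), 70.01689147949219)
red 307.5 ((484.0, 60.0), 17.888643264770508) ((483.66217041015625, 60.47294998168945), (35.57177734375, 9.764801025390625), 35.53767776489258)
blue 2944.0 ((107.0, 339.5), 52.06016159057617) ((107.04248046875, 338.74884033203125), (46.8825798034668, 94.02963256835938), 80.31121826171875)
blue 2428.0 ((281.8928527832031, 210.5), 28.640310287475586) ((282.0, 210.5), (55.0, 56.0), 90.0)
blue 2234.0 ((443.0, 280.0), 56.75395202636719) ((443.0, 278.5), (35.0, 110.0), 90.0)
[0.44836643 0.25916827 0.44540617] [279.46917966 215.27467772] [280.04570992 114.434136  ]
shift [-1.3 -1.7 93.9]
turn 0.2
[-0.42570471  0.57784265  0.81645428]
```

View pics/w1.png

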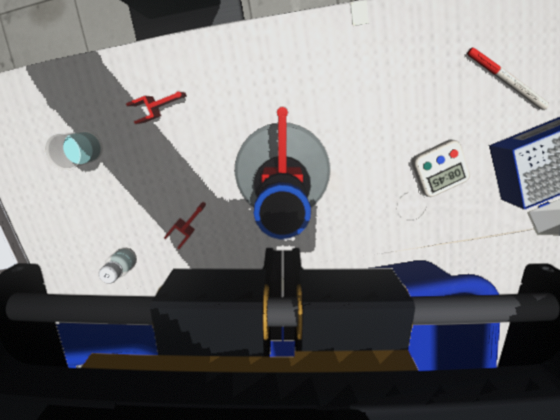

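The wrist view shows the cap at (282,210), about 3 mm from my estimate. The tab runs straight up the image at column 282, from row 175 to 112, so the yaw is right. Now I'll press.

```bash
python3 -m crank '[[[-1,-2.5,40,0,-1],[-1,-2.5,80,0,-1],[-1,-2.5,88,0,-1],[-1,-2.5,92,0,-1],[-1,-2.5,96,0,-1],[-1,-2.5,100,0,-1],[-1,-2.5,104,0,-1],[-1,-2.5,108,0,-1],[-1,-2.5,112,0,-1],[-1,-2.5,116,0,-1],[-1,-2.5,120,0,-1],[-1,-2.5,122,0,-1],[-1,-2.5,122,0,-1]]]'
```

```text
time: 3.05
ee_pos: [0.5339, 0.2423, 0.1626]
eef_rot: [0.08, 0.997, 0.001, 0.001]
ft_force: [-2.2, 1.4, 4.0]
width: 0.0004
grip_force: 2.0
```

```bash
python3 -m crank '[[[0,0,2,0,-1],[0,0,4,0,-1],[0,0,4,0,-1]]]'; python3 -m crank '[[[0,0,2,0,-1],[0,0,4,0,-1],[0,0,4,0,-1]]]'
```

```text
time: 3.35
ee_pos: [0.5339, 0.2423, 0.1584]
eef_rot: [0.08, 0.997, 0.001, 0.001]
ft_force: [-3.0, -0.6, 4.9]
width: 0.0006
grip_force: 2.4
time: 3.65
ee_pos: [0.5341, 0.2424, 0.1562]
eef_rot: [0.08, 0.997, 0.001, 0.001]
ft_force: [-9.0, -3.2, 19.5]
width: 0.0005
grip_force: 9.4
```

```bash
python3 -m crank '[[[0,0,1.5,0,-1],[0,0,3,0,-1],[0,0,3,0,-1],[0,0,3,0,-1]]]'; python3 -m crank '[[[0,0,-20,0,-1],[0,0,-60,0,-1],[0,0,-60,0,-1],[0,0,-60,0,-1]]]'
python3 - <<'E'
from h import *
c=cam('wrist');s=cam('scene')
print([ (cv2.contourArea(b),cv2.minEnclosingCircle(b)) for b in blobs(c['image'],'blue')[:3]])
for b in blobs(c['image'],'red')[:4]:print(cv2.contourArea(b),cv2.boundingRect(b))
print(c['f'],c['eye'])
A=cv2.resize(s['image'][140:220,160:240],None,fx=5,fy=5,interpolation=cv2.INTER_CUBIC)
B=cv2.resize(c['image'][60:300,180:380],(400,400)) if 0 else c['image'][60:300,160:400]
B=cv2.resize(B,(400,400));cv2.imwrite('pics/p2.png',np.hstack([A,B])[:,:,::-1])
E
```

```text
time: 4.05
ee_pos: [0.5345, 0.2425, 0.1559]
eef_rot: [0.08, 0.997, 0.002, 0.002]
ft_force: [-17.6, -6.7, 39.6]
width: 0.0004
grip_force: 20.0
time: 4.45
ee_pos: [0.5343, 0.242, 0.2115]
eef_rot: [0.08, 0.997, 0.001, 0.002]
ft_force: [1.1, 0.1, -0.9]
width: 0.0003
grip_force: 0.0
[(2619.0, ((459.24139404296875, 336.8793029785156), 52.89461135864258)), (1096.5, ((286.18170166015625, 221.39666748046875), 33.259151458740234)), (894.0, ((110.0, 351.0), 46.043556213378906))]
1292.0 (259, 101, 54, 97)
567.5 (97, 85, 67, 38)
416.0 (506, 33, 37, 32)
287.0 (146, 216, 46, 54)
327.0255384330424 [0.45048165 0.25536193 0.37425973]
```

View pics/p2.png

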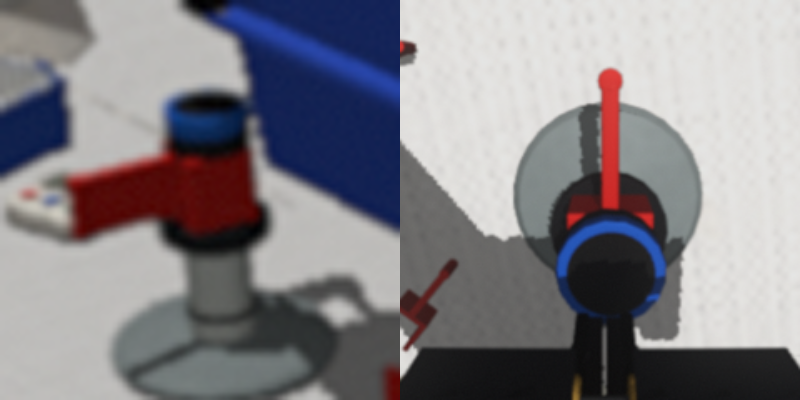

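The cap now sits on the middle collar and the clip is still in place. In the wrist picture the bead is at (286,108) and the cap centre at (286,221).

```bash
python3 - <<'E'
from h import *
c=cam('wrist')
b=onz(c,286,108,.132);a=onz(c,286,221,.156);print(b,a,np.linalg.norm((a-b)[:2]))
d=(b-a)[:2]/np.linalg.norm((b-a)[:2]);g=b[:2]-d*.020
m=R.from_quat(r.read_state()['eef_rot']).as_matrix();print(g,d,m[:,0])
delta([*g,.103],np.degrees(np.arctan2(-d[1],-d[0])))
E
```

```text
[0.45092846 0.25790738 0.132     ] [0.525979   0.24581537 0.156     ] 0.07601842300716039
[0.47067382 0.25472604] [-0.98726781  0.15906689] [-9.87102590e-01  1.60087545e-01  6.73805783e-04]
shift [ 63.6   3.2 106. ]
turn -0.1
```

```bash
python3 -m crank '[[[32,2,0,0,-0.2],[64,3,0,0,-0.2],[64,3,0,0,-0.2],[64,3,30,0,-0.2],[64,3,60,0,-0.2],[64,3,60,0,-0.2]]]' 20; python3 - <<'E'
from h import *
c=cam('wrist');delta([.4707,.2547,.103]);cv2.imwrite('pics/w3.png',c['image'][:,:,::-1]);print(proj(c,[.451,.2579,.132]))
E
```

```text
time: 5.2
ee_pos: [0.4686, 0.2531, 0.1455]
eef_rot: [0.08, 0.997, -0.002, -0.003]
ft_force: [-0.7, -0.3, 0.3]
width: 0.0333
grip_force: 0.0
shift [-1.   1.2 44.9]
[284.9778598  227.33066062]
```

View pics/w3.png

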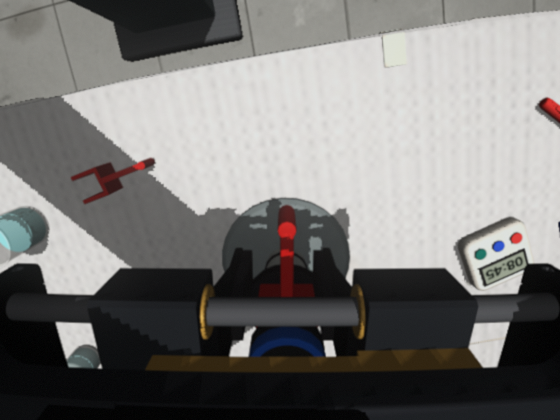

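The tab (column 287) is centred between the fingers (207 and 360). I'll go down, close and pull.

```bash
python3 -m crank '[[[0,1,20,0,-0.2],[0,1,40,0,-0.2],[0,1,40,0,-0.2],[0,1,40,0,-1],[0,1,40,0,-1],[0,1,40,0,-1],[0,1,40,0,-1],[0,1,40,0,-1]]]' 25
```

```text
time: 6.05
ee_pos: [0.4711, 0.2558, 0.1102]
eef_rot: [0.08, 0.997, 0.0, 0.0]
ft_force: [-1.4, -0.9, 3.9]
width: 0.0078
grip_force: 25.0
```

```bash
python3 -m crank '[[[5,0,0,0,-1],[10,0,0,0,-1],[20,0,0,0,-1],[30,0,0,0,-1],[40,0,0,0,-1],[50,0,0,0,-1],[60,0,0,0,-1],[70,0,0,0,-1],[70,0,0,0,-1]]]'; python3 - <<'E'
from h import *
c=cam('wrist');s=cam('scene')
A=cv2.resize(s['image'][120:240,120:260],(467,400),interpolation=cv2.INTER_CUBIC)
B=c['image'][100:340,160:360];B=cv2.resize(B,(333,400));cv2.imwrite('pics/p4.png',np.hstack([A,B])[:,:,::-1])
E
```

```text
time: 6.95
ee_pos: [0.4, 0.2673, 0.1094]
eef_rot: [0.08, 0.997, -0.0, -0.001]
ft_force: [0.2, 0.1, 0.7]
width: 0.0078
grip_force: 25.0
```

View pics/p4.png

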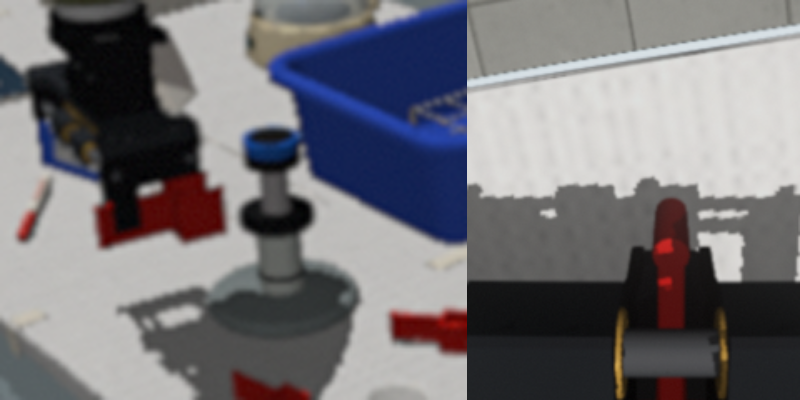

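The clip is out and level in the grip, and the middle tube is still up.

```bash
python3 - <<'E'
from h import *
delta([.501,-.24,.19],0)
E
```

```text
shift [-179.2 -484.5  -80.5]
turn -9.2
```

```bash
python3 -m crank '[[[0,0,-40,0,-1],[0,0,-80,0,-1],[-16,-45,-80,0,-1],[-33,-90,-80,-3,-1],[-50,-135,-80,-6,-1],[-66,-180,-80,-9.2,-1],[-83,-225,-80,-9.2,-1],[-100,-270,-80,-9.2,-1],[-116,-315,-80,-9.2,-1],[-133,-360,-80,-9.2,-1],[-150,-405,-80,-9.2,-1],[-166,-450,-80,-9.2,-1],[-179,-484,-80,-9.2,-1],[-179,-484,-80,-9.2,-1],[-179,-484,-80,-9.2,-1],[-179,-484,-80,-9.2,-1]]]'; python3 - <<'E'
from h import *
c=cam('top');delta([.501,-.24,.06],0);cv2.imwrite('pics/p5.png',cv2.resize(c['image'][150:270,250:410],None,fx=4,fy=4)[:,:,::-1])
E
```

```text
time: 8.65
ee_pos: [0.501, -0.2385, 0.1893]
eef_rot: [-0.0, 1.0, 0.0, -0.0]
ft_force: [-1.4, 0.6, -0.6]
width: 0.0077
grip_force: 25.0
shift [ 1.000e-01 -1.900e+00  1.294e+02]
turn 0.1
```

View pics/p5.png

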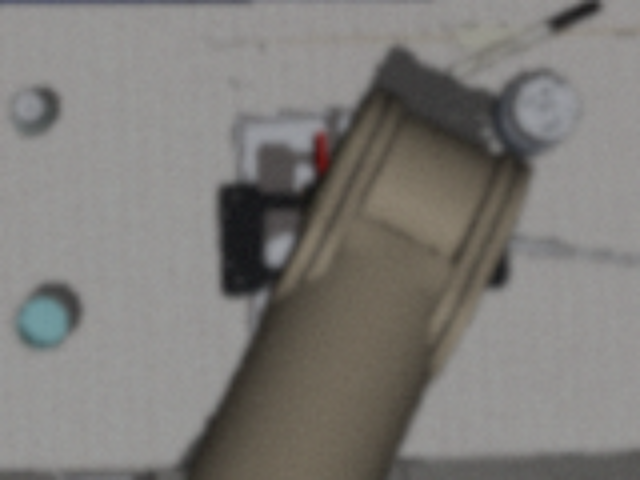

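The clip's prong is visible over the tray at crop (322,150). The arm overlaps the bottle only in projection, well above it. I'll go down in stages and watch the force.

```bash
python3 -m crank '[[[0,-1.5,40,0,-1],[0,-1.5,80,0,-1],[0,-1.5,120,0,-1],[0,-1.5,145,0,-1],[0,-1.5,145,0,-1]]]'; python3 -m crank '[[[0,0,5,0,-1],[0,0,10,0,-1],[0,0,14,0,-1],[0,0,16,0,-1],[0,0,16,0,-1]]]'
```

```text
time: 9.2
ee_pos: [0.4989, -0.2387, 0.0416]
eef_rot: [-0.001, 1.0, 0.001, -0.003]
ft_force: [-1.0, 0.3, 0.1]
width: 0.0078
grip_force: 25.0
time: 9.7
ee_pos: [0.5009, -0.241, 0.0287]
eef_rot: [0.0, 1.0, 0.0, 0.0]
ft_force: [0.3, -0.8, 0.2]
width: 0.008
grip_force: 25.0
```

```bash
python3 - <<'E'
from h import *
c=cam('scene');cv2.imwrite('pics/p6.png',cv2.resize(c['image'][180:330,260:460],None,fx=4,fy=4)[:,:,::-1])
E
```

```text
(no output)
```

View pics/p6.png

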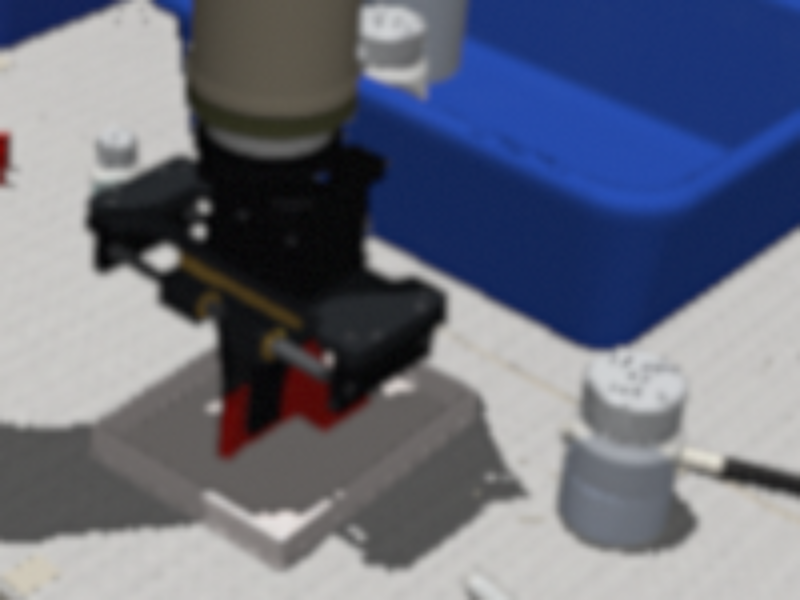

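The clip is inside the tray, just above the floor, with its tip at crop (225,455). The bottle is well clear. I'll lower until contact.

```bash
python3 -m crank '[[[0,0,2,0,-1],[0,0,3,0,-1],[0,0,3,0,-1]]]';  python3 -m crank '[[[0,0,2,0,-1],[0,0,2,0,-1],[0,0,2,0,-1]]]'
```

```text
time: 10.05
ee_pos: [0.5008, -0.241, 0.0254]
eef_rot: [0.0, 1.0, 0.0, -0.0]
ft_force: [-0.1, 0.2, -0.3]
width: 0.0076
grip_force: 25.0
time: 10.35
ee_pos: [0.5008, -0.2411, 0.0236]
eef_rot: [0.0, 1.0, 0.0, -0.0]
ft_force: [-2.5, 0.7, 4.8]
width: 0.0079
grip_force: 25.0
```

Contact is made. Next I'll release with a small opening and lift.

```bash
python3 -m crank '[[[0,0,-0.5,0,-0.6],[0,0,-0.5,0,-0.5],[0,0,-0.5,0,-0.4],[0,0,-0.5,0,-0.4],[0,0,-20,0,-0.4],[0,0,-60,0,-0.4],[0,0,-110,0,-0.4],[0,0,-160,0,-0.4],[0,0,-190,0,-0.4],[0,0,-190,0,-1],[0,0,-190,0,-1]]]'; python3 - <<'E'
from h import *
c=cam('wrist');cv2.imwrite('pics/p7.png',c['image'][:,:,::-1]);delta([.5315,.2435,.22],0)
E
```

```text
time: 11.45
ee_pos: [0.501, -0.2409, 0.2136]
eef_rot: [0.0, 1.0, 0.0, 0.001]
ft_force: [0.4, 0.7, -0.8]
width: 0.0168
grip_force: 0.0
shift [-30.9 484.2  -7.1]
turn -0.0
```

View pics/p7.png

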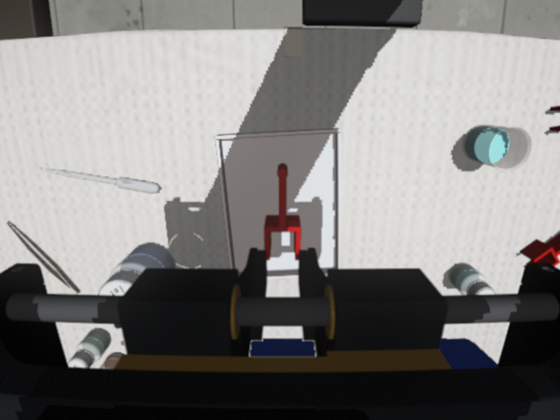

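The clip lies flat inside the tray, from (282,168) to (282,255). Now back to the cap.

```bash
python3 -m crank '[[[-3,48,-7,0,-1],[-6,97,-7,0,-1],[-9,145,-7,0,-1],[-12,194,-7,0,-1],[-15,242,-7,0,-1],[-18,290,-7,0,-1],[-21,339,-7,0,-1],[-24,387,-7,0,-1],[-27,436,-7,0,-1],[-31,484,-7,0,-1],[-31,484,-7,0,-1],[-31,484,20,0,-1],[-31,484,48,0,-1],[-31,484,48,0,-1]]]'; python3 - <<'E'
from h import *
delta([.5315,.2435,.1145],0)
E
```

```text
time: 12.9
ee_pos: [0.5292, 0.2416, 0.1604]
eef_rot: [0.0, 1.0, -0.002, -0.004]
ft_force: [-0.7, 0.2, -0.2]
width: 0.0006
grip_force: 0.0
shift [-2.6  2.1 45.8]
turn -0.0
```

```bash
python3 -m crank '[[[0,0,4,0,-1],[0,0,8,0,-1],[0,0,12,0,-1],[0,0,16,0,-1],[0,0,20,0,-1],[0,0,24,0,-1],[0,0,28,0,-1],[0,0,32,0,-1],[0,0,36,0,-1],[0,0,40,0,-1],[0,0,44,0,-1],[0,0,47,0,-1],[0,0,50,0,-1],[0,0,50,0,-1]]]'
```

```text
time: 14.3
ee_pos: [0.5314, 0.2428, 0.1148]
eef_rot: [0.0, 1.0, -0.0, -0.001]
ft_force: [-0.2, -0.2, 1.5]
width: 0.0004
grip_force: 0.6
```

```bash
python3 -m crank '[[[0,0,1.5,0,-1],[0,0,3,0,-1],[0,0,3,0,-1],[0,0,3,0,-1]]]'; python3 -m crank '[[[0,0,1,0,-1],[0,0,1,0,-1],[0,0,1,0,-1],[0,0,1,0,-1]]]'
```

```text
time: 14.7
ee_pos: [0.5317, 0.2429, 0.1142]
eef_rot: [0.0, 1.0, 0.0, -0.0]
ft_force: [-5.5, -2.3, 19.7]
width: 0.0001
grip_force: 9.9
time: 15.1
ee_pos: [0.5319, 0.243, 0.1141]
eef_rot: [0.0, 1.0, 0.001, -0.0]
ft_force: [-8.9, -4.8, 27.5]
width: 0.0006
grip_force: 13.8
```

The hard stop is at 114 mm. I'll retreat and hand in.

```bash
python3 -m crank '[[[0,0,-15,0,-1],[0,0,-60,0,-1],[0,0,-100,0,-1],[0,0,-100,0,-1],[0,0,-100,0,-1],[0,0,-100,0,-1]]]'; python3 -c "
from bench import r
print(r.close_job())"
```

```text
time: 15.7
ee_pos: [0.531, 0.2427, 0.2102]
eef_rot: [0.0, 1.0, -0.001, -0.001]
ft_force: [0.3, 1.2, 0.3]
width: 0.0003
grip_force: 0.0
the job is handed in; nothing more can be done
None
```

The job is handed in at 15.7 s of 61 s: the stand is down to its hard stop at 114 mm, the clip was lying flat in the white tray when last seen, and the bystanders were never touched; no verdict came back.

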